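Join a connecting rod to its piston with the wrist pin

ROBOT

A 7-joint arm with a two-finger parallel gripper is mounted at the origin on a cart in front of the work surface, level with it; the furniture and walls round the work are solid. World frame = base frame: x ahead of the robot, y to its left, z up, the work surface at z = 0. Lengths are in m, angles in rad, forces in N, time in s.
With the tool pointing down it reaches from about 0.4 to 0.875 m from the base axis. Payload 19.3 kg.
Tool frame: the origin (TCP) lies at the very end of the fingers, on their centre line; the grasp point (between the pads) lies 19 mm behind it; z points along the fingers, y is the line along which they close (so a half turn about z gives the same grasp; the last joint's range is limited). The gripper opens to 85 mm and grips with 20 to 120 N. Pads are 22 mm wide; open, the fingers measure 114 mm over their backs; the gripper's body (76 mm by 85 mm) begins 54 mm behind the grasp point. The pads swing forward as they close: fully open they stand 13 mm farther back than shut.
Start: joints at [1.194, 0.521, -0.036, 1.599, 0.021, 1.021, -0.113], TCP at [0.189, -0.596, 0.231] pointing down, gripper open.
Joint ranges: [-2.91, 2.91], [-0.3, 2.13], [-1.5, 1.42], [0.17, 2.43], [-1.26, 4.41], [0.16, 1.93], [-2.52, 2.52]. Speed limits (rad/s): [1.89, 1.89, 2.39, 2.39, 3.01, 3.01, 3.01].

INTERFACE

Orientations are given as [roll, pitch, yaw] about the fixed x, y, z axes, in that order (R = Rz(yaw) Ry(pitch) Rx(roll)).
In Python, from workcell import bot gives the robot as it stands.
- The arm moves only by the tool carry_out, never from a script. Its argument "rows" is a list that holds one entry, the list of rows, each a list of 4 numbers: the shift along the tool's x, y, z in m, then the turn about the tool's z in degrees. In form: [[[x, y, z, twist], ...]]. A call has 1 to 12 rows; each row is the pose to reach, as a shift and turn from the pose commanded when the call began, along the tool's axes at that moment; what a row does not reach only later rows make up. A row lasts 1/12 s, in which the tool goes at most 41.7 mm and 7.16 degrees, less where a joint would pass 70% of its speed; a pose out of reach is approached as far as the arm can. A call with a gripper value outside its range is refused whole. "grip" is the finger opening in m, from 0 to 0.0854, set as the call begins (left out, the last holds). The fingers move at their own pace and stop on an object; "grip_force" is the grip in N (left out, the last holds). Time passes only in rows, so rows that repeat a pose let the fingers close. It gives the time, the measured TCP pose, the force, the opening and the grip force at its end, in the units of the state.
- bot.observe(): the state, without advancing time (a new reading comes with each control period).
- bot.grab_frame(name): name is "scene" or "side" or "wrist"; returns a dict with "pixels" (384x512x3 uint8, red, green, blue), "K" (3x3 intrinsics, pixels), "pose" (4x4, takes a point from camera to world coordinates). Camera axes: x right, y down, z forward; pixel columns grow to the right and rows downward; lengths in m; the calibration is good to about 2 mm. A picture is of the moment at which its call begins. There is no depth.
- bot.job_done(): hands the job in; it is judged then, once.
Trained networks look in a picture, given as the dict that the camera call returned (one of the last four; its "shot" number tells which), for a name from the list of things; names that differ only in an ending like _2 or _b are one class to them, and where a whole thing is asked for, a point or a joint stands for the part that bears it (a point fixed in the world has none). Each returns a list of dicts, best first, with "conf" (0 to 1); they miss things now and then, are a little off and sometimes report something else, mostly with a low value. They report only what shows in the picture. A call takes as long as a camera call. They do not tell look-alikes from the thing itself.
- bot.look_for(picture, label): "position" ([column, row] in pixels, amid what is visible of it).
- bot.regions_of(picture, label): "region" (384x512 bool, what is visible of it) and "position" ([column, row] in pixels, amid what is visible of it).
- bot.spot_point(picture, label): "position" ([column, row] in pixels: a listed point, or the origin of a listed thing).
The state is a dict: "clock": time; "qpos": joint angles; "qd": joint speeds; "joint_efforts": joint torques, N m; "position": TCP position; "tool_rot": TCP orientation; "force": force on the tool from outside, world axes, zero at the start; "moment": the same for the moment, N m; "grip_width": finger opening in m; "finger_force": force on a finger pad.
Only numpy, scipy, OpenCV 4.12 (cv2) and the standard library are available. Lean on these libraries where they do the work, as an engineer would, in place of code of your own. Each camera call takes 0.05 s, during which the arm holds its last target. There are 200 camera calls.

TASK

Join the connecting rod to the piston that is strapped in the blue assembly fixture: lay the rod level with its small eye between the piston's two pin bosses and its big end on the fixture's rest. Then push the wrist pin down through the upper boss, the rod's small eye and the lower boss until it is fully home, flush with the upper boss. Leave the spacer sleeve, the spare piston and the valve spring where they are.

Things in the scene. Friction and masses are not known exactly. Their poses are not given: they have to be found in the camera images.
- piston_bore (a point): Bore centre of an aluminium piston (62 mm across) strapped on its side in a blue fixture (base 210 x 96 x 12 mm); 45 mm above the bench. z: bore axis, up; x: level, from open skirt to crown; the rod goes in along +x. Flat bosses above and below, 24 mm gap (z -12 to +12 mm, mouth at x = -17). Skirt walls at y = +-28, from x = -28, up to z = +20. Crown at x = +19, so the eye can overshoot 3 mm.
- bore_mouth (a point): Centre of the bore's mouth in the upper boss's flat top, 68 mm above the bench, axes as the bore. Bosses are 11 mm thick, bored 19.4 mm, with tapered lead-ins on top (3 mm wide, 6 mm deep here; 2 x 5 mm in the lower boss). A steel pad closes the bore 46 mm below; a pin standing on it is flush here. Crown and strap stand 10 mm higher from x = +19 to +44 mm; towards -x and +-y nothing is higher.
- big_end_rest (a point): Centre of the top of the black pad (34 mm along x, 60 mm along y) on a pillar of the fixture, on which the rod's big end lies; 33 mm above the bench, 120 mm from the bore along its -x, level with the top of the lower boss. Between rest and skirt the fixture is empty down to the base plate, 12 mm above the bench. Axes as the bore.
- rod_shank (a point): Middle of the shank of a loose dark steel connecting rod (162 mm long, 0.28 kg) lying flat: half-way between its eyes and half-way up, 10 mm above what it lies on. x points along the rod to the small eye, z up. Shank 16 mm wide (y), 12 mm high, sides parallel from x = -24 to +36 mm; centre of mass near x = -12 mm. Both faces alike.
- rod_small_eye (a point): Centre of the small eye of the rod (ring of 32 mm outside, 20 mm thick, bronze bush bored 19.8 mm with tapered lead-ins 2.2 mm wide, 5 mm deep at both ends), half-way up. Axes as for the shank, z is the eye's axis. When the rod lies on the lower boss and the rest, this point is 2 mm below the bore centre.
- rod_big_eye (a point): Centre of the big eye of the rod (ring of 52 mm outside, 36 mm inside, 20 mm thick), half-way up, 120 mm from the small eye.
- pin_mid (a point): Middle of the loose wrist pin, a pale steel tube 18 mm across and 46 mm long with square ends, 0.075 kg, standing upright on the bench; half-way up. Its z axis is the pin's axis. It fits bosses and eye with 1.4 to 1.8 mm of play in diameter.
- sleeve_mid (a point): Middle (half-way up) of the pale steel spacer sleeve, 24 mm across and 52 mm long, standing upright near the pin; too thick for the bore; it and the pin may stand in either place. To be left alone.
- spare_piston_mid (a point): Middle (half-way up) of a spare piston, 62 mm across and 54 mm high, standing on the bench. To be left alone.
- spring_mid (a point): Middle (half-way up) of a valve spring, 28 mm across and 42 mm high, standing on the bench. To be left alone.
Things that resemble listed ones, but are neither listed nor needed, are in the scene too. Leave any brown or red look-alike of the part that bears pin_mid alone.

How it is judged:
On the way, in this order (a step that is already met when the one before it is completed fails the run):
1. the rod lies level with its small eye between the bosses, under the bore, and its big end on the rest (horizontal distance between rod_small_eye and piston_bore below 0.006 m and z of rod_small_eye in the frame of piston_bore between -0.006 and 0.004 m and horizontal distance between rod_big_eye and big_end_rest below 0.025 m and angle between the z axis of rod_small_eye and the z axis of piston_bore, either way round below 0.07 rad), for 0.2 s.
2. the pin has passed the upper boss and entered the rod's small eye (horizontal distance between each of pin_mid, rod_small_eye and piston_bore below 0.005 m and z of pin_mid in the frame of piston_bore below 0.028 m), for 0.1 s.
At the end, for the whole second after the job is handed in: Pin home through both bosses and the small eye: its middle within 3 mm of bore-centre height and 2.5 mm sideways, square to 0.08 rad; small eye between the bosses within 4 mm of the bore axis, rod level to 0.07 rad, big eye within 25 mm of the rest's centre (horizontal distance between pin_mid and piston_bore below 0.0025 m and z of pin_mid in the frame of piston_bore between -0.003 and 0.003 m and angle between the z axis of pin_mid and the z axis of piston_bore, either way round below 0.08 rad and horizontal distance between rod_small_eye and piston_bore below 0.004 m and z of rod_small_eye in the frame of piston_bore between -0.006 and 0.004 m and angle between the z axis of rod_small_eye and the z axis of piston_bore, either way round below 0.07 rad and horizontal distance between rod_big_eye and big_end_rest below 0.025 m); the robot touches nothing.
It fails at once if the spacer sleeve was moved more than 15 mm (distance of sleeve_mid from where it was at the start of the episode above 0.015 m).
It fails at once if the spare piston was moved more than 15 mm (distance of spare_piston_mid from where it was at the start of the episode above 0.015 m).
It fails at once if the valve spring was moved more than 15 mm (distance of spring_mid from where it was at the start of the episode above 0.015 m).
It also fails if it takes over 59 s, if anything falls off the work surface, if the arm or the gripper's body presses on something with over 40 N, if the wrist force passes 120 N, or if a joint passes its speed limit or range.

## Working session

There is one attempt and no reset: what is moved stays moved. The work goes in short steps, Python scripts to look and compute and a tool call to move; the robot and the scene stay as the last step left them, time stands still between calls to the robot, and variables do not carry over. Pictures are saved under pics/ and viewed, at most 13 in all, crops included, and the job is handed in when it is done.

Besides the shell and the picture viewer there is one more tool, called after "Call:" as name(argument=value, ...), one argument or row to a line, values as JSON. carry_out: Moves the arm, as the interface text tells. Its arguments: {"type":"object","properties":{"rows":{"type":"array","items":{"type":"array","items":{"type":"array","items":{"type":"number"}}}},"grip":{"type":"number"},"grip_force":{"type":"number"}},"required":["rows"]}

```bash
mkdir -p pics; ls; cat > h.py <<'E'
import numpy as np, cv2
from workcell import bot
from scipy.spatial.transform import Rotation as R
def ray(f,uv):
    K=np.array(f['K']);P=np.array(f['pose'])
    d=P[:3,:3]@np.linalg.inv(K)@np.array([uv[0],uv[1],1.]);return P[:3,3],d
def at(f,uv,z):
    o,d=ray(f,uv);return (o+d*(z-o[2])/d[2]).round(4)
def px(f,p):
    K=np.array(f['K']);P=np.array(f['pose']);c=P[:3,:3].T@(np.array(p)-P[:3,3]);c=K@c;return (c[:2]/c[2]).round(1)
def save(f,n,s=1):
    im=cv2.cvtColor(f['pixels'],cv2.COLOR_RGB2BGR);cv2.imwrite('pics/'+n,cv2.resize(im,None,fx=s,fy=s))
H=dict(piston_bore=.045,bore_mouth=.068,big_end_rest=.033,rod_shank=.010,rod_small_eye=.010,rod_big_eye=.010,pin_mid=.023,sleeve_mid=.026,spare_piston_mid=.027,spring_mid=.021)
def spots(f,names,n=3):
    for k in names:
        for d in bot.spot_point(f,k)[:n]:
            print(k,round(d['conf'],2),np.round(d['position'],1),at(f,d['position'],H[k]))
E
python3 - <<'E'
from h import *
print(bot.observe())
a=bot.grab_frame('scene');b=bot.grab_frame('side')
m=np.hstack([a['pixels'],b['pixels']])
for n,f in(('scene',a),('side',b)):
    print(n,np.round(f['pose'],3).tolist());spots(f,H,3)
im=np.vstack([a['pixels'],b['pixels']])
save(dict(pixels=a['pixels']),'a.png',1.5)
save(dict(pixels=b['pixels']),'b.png',1.5)
E
```

```text
pics
{'clock': 0.0, 'qpos': array([ 1.19380792,  0.52199868, -0.03631106,  1.59996126,  0.02120382,
        1.02107871, -0.11281096]), 'qd': array([-2.77109815e-06,  1.68348963e-03,  1.11942386e-03,  1.61973735e-04,
        9.54892177e-04,  7.49039851e-04, -4.68695324e-04]), 'joint_efforts': array([ 2.64591232e-03, -9.27090955e+01,  1.98136993e+00, -3.69924760e+01,
        1.79826259e-02,  8.30816425e-03,  3.03077934e-05]), 'position': array([ 0.18861383, -0.5955391 ,  0.2307522 ]), 'tool_rot': array([-3.14053512e+00,  8.51644358e-05,  3.06754500e-01]), 'force': array([ 0.38184074, -0.70162682, -0.77000789]), 'moment': array([ 0.01406332, -0.00269291, -0.00021558]), 'finger_force': 0.0, 'grip_width': 0.08576512442824065}
scene [[-0.616, -0.553, 0.561, -0.04], [-0.788, 0.422, -0.448, 0.489], [0.011, -0.718, -0.696, 0.881], [0.0, 0.0, 0.0, 1.0]]
piston_bore 0.97 [241.6 204.2] [0.6122 0.0128 0.045 ]
piston_bore 0.73 [183.1 197. ] [0.7547 0.1454 0.045 ]
piston_bore 0.62 [302.2 188.3] [ 0.5477 -0.1941  0.045 ]
bore_mouth 0.86 [241.9 199.9] [0.6088 0.0139 0.068 ]
big_end_rest 0.93 [270.7 1
[... 600 characters left out ...]
101, 0.526], [-0.108, 0.446, -0.889, 0.897], [-0.009, -0.894, -0.448, 0.54], [0.0, 0.0, 0.0, 1.0]]
bore_mouth 0.64 [269.8 201.3] [0.6011 0.0346 0.068 ]
big_end_rest 0.88 [267.8 188.2] [ 0.6203 -0.1143  0.033 ]
big_end_rest 0.27 [317.8 279. ] [0.4777 0.2984 0.033 ]
rod_shank 0.68 [295.1 175.5] [ 0.5381 -0.2685  0.01  ]
rod_small_eye 0.51 [287.1 179.4] [ 0.5647 -0.2337  0.01  ]
rod_big_eye 0.49 [301.9 167.3] [ 0.5149 -0.3439  0.01  ]
pin_mid 0.69 [325.6 299.8] [0.4633 0.3468 0.023 ]
pin_mid 0.59 [317.9 278. ] [0.4764 0.2834 0.023 ]
pin_mid 0.56 [304.4 260.5] [0.5051 0.2262 0.023 ]
sleeve_mid 0.74 [329.9 245.1] [0.4442 0.1645 0.026 ]
spare_piston_mid 0.66 [214.7 191.5] [ 0.7847 -0.0885  0.027 ]
```

View pics/a.png

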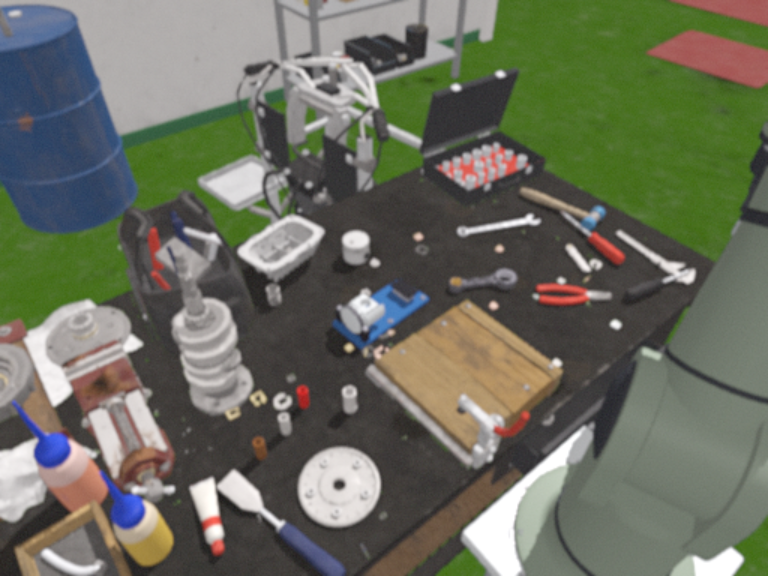

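View pics/b.png

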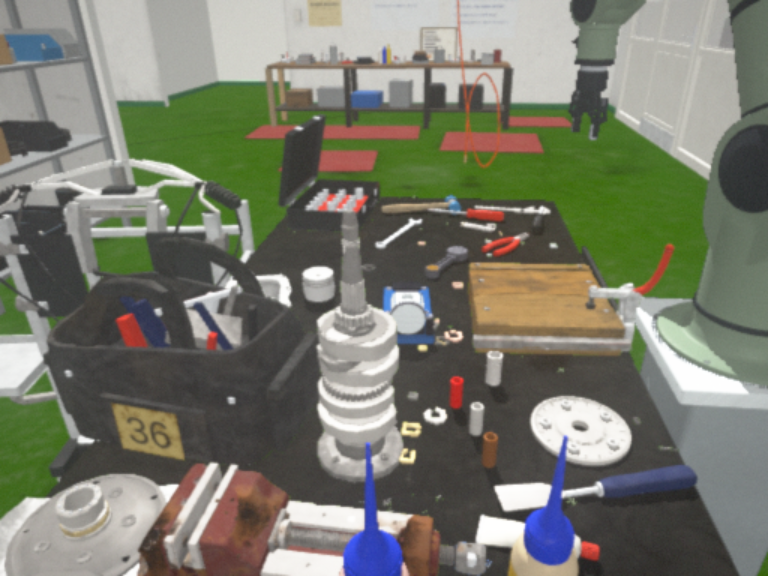

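The pin is the shorter pale cylinder (scene px 189,283; world ≈ 0.48, 0.29). The sleeve is the larger one (233,267). The rod is at about (0.535, -0.268) and the fixture bore at (0.61, 0.014). I'll move above the rod first.

Call:
carry_out(
  rows=[
    [[0.036, -0.017, 0, -4], [0.072, -0.035, 0, -8], [0.107, -0.052, 0, -12], [0.143, -0.069, 0, -16], [0.179, -0.087, 0, -20], [0.215, -0.104, 0, -24], [0.25, -0.121, 0, -28], [0.286, -0.139, 0, -32], [0.322, -0.156, 0, -36], [0.358, -0.173, 0, -40], [0.393, -0.191, 0, -45], [0.429, -0.208, 0, -45]],
  ],
)

```text
clock: 2.1
position: [0.5359, -0.2665, 0.2315]
tool_rot: [3.141, 0.0, 1.098]
force: [0.5, -0.8, -1.0]
grip_width: 0.0855
finger_force: 0.0
```

```bash
python3 - <<'E'
from h import *
f=bot.grab_frame('wrist');o=bot.observe();print(o['clock'],o['position'],o['tool_rot'],o['qpos'])
print(np.round(f['pose'],3).tolist())
spots(f,['rod_shank','rod_small_eye','rod_big_eye','big_end_rest','piston_bore','bore_mouth'],2)
save(f,'w1.png')
E
```

```text
2.15 [ 0.54165172 -0.25922575  0.2314929 ] [ 3.14025186 -0.00466018  1.1011914 ] [ 0.5759661   0.49644591 -0.32343818  1.65672198  0.17401955  1.01506057
 -0.27242486]
[[0.89, -0.438, -0.124, 0.568], [-0.455, -0.857, -0.243, -0.206], [0.0, 0.273, -0.962, 0.373], [0.0, 0.0, 0.0, 1.0]]
rod_shank 0.79 [257.7 170.8] [ 0.5346 -0.2759  0.01  ]
rod_small_eye 0.83 [260.7 122.4] [ 0.5666 -0.2214  0.01  ]
rod_big_eye 0.66 [262.3 214.9] [ 0.5117 -0.335   0.01  ]
big_end_rest 0.87 [251.8   3. ] [ 0.6145 -0.1049  0.033 ]
big_end_rest 0.52 [261.1 123.8] [ 0.5664 -0.2221  0.033 ]
piston_bore 0.5 [262.9 170.1] [ 0.5438 -0.2713  0.045 ]
```

View pics/w1.png

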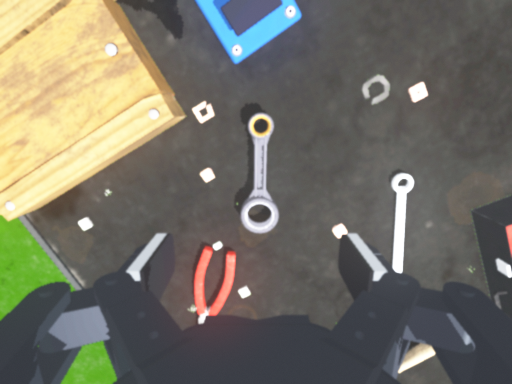

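```bash
cat >> h.py <<'E'
def tool(o,p,yaw=None):
    "shift in tool axes to world point p and twist deg to tool yaw"
    r=R.from_euler('xyz',o['tool_rot']);s=r.inv().apply(np.array(p)-o['position'])
    tw=None if yaw is None else -np.degrees((yaw-o['tool_rot'][2]+np.pi)%(2*np.pi)-np.pi)
    return s.round(4),tw
E
python3 - <<'E'
from h import *
f=bot.grab_frame('wrist');o=bot.observe();print(o['clock'],o['position'],o['tool_rot'])
spots(f,['rod_shank','rod_small_eye','rod_big_eye','big_end_rest'],1)
for k in ['rod_shank','big_end_rest']:
    for d in bot.regions_of(f,k)[:1]:
        m=d['region'];ys,xs=np.nonzero(m);print(k,d['conf'],m.sum(),xs.min(),xs.max(),ys.min(),ys.max())
        g=np.array([at(f,(x,y),.02) for x,y in zip(xs,ys)])[:,:2]
        c=g.mean(0);w,v=np.linalg.eigh(np.cov((g-c).T));a=v[:,1]*np.sign(v[1,1]);t=(g-c)@a;n=(g-c)@v[:,0]
        print('c',c,'yaw',np.arctan2(a[1],a[0]),'ext',t.min(),t.max(),n.min(),n.max())
        print('small end',c+a*(t.max()-.016),'big',c+a*(t.min()+.026))
E
```

```text
2.5 [ 0.53415912 -0.26908947  0.23136226] [-3.14159004e+00  4.82070470e-04  1.09033559e+00]
rod_shank 0.86 [259.2 168.7] [ 0.5357 -0.2769  0.01  ]
rod_small_eye 0.92 [262.3 122.9] [ 0.5666 -0.2258  0.01  ]
rod_big_eye 0.91 [260.3 207.9] [ 0.5116 -0.3269  0.01  ]
big_end_rest 0.75 [248.   0.] [ 0.6114 -0.1038  0.033 ]
rod_shank 0.87 1996 242 279 111 230
c [ 0.53221253 -0.28651318] yaw 1.0966877332956213 ext -0.07433281792678963 0.08439133655708247 -0.025530594469534318 0.025100103184290262
small end [ 0.56343629 -0.2256654 ] big [ 0.51014639 -0.32951489]
big_end_rest 0.25 2004 242 279 110 231
c [ 0.53258733 -0.28628648] yaw 1.0925003321876523 ext -0.0761325849650733 0.0851590543206449 -0.0254305973624482 0.025115837331260264
small end [ 0.56441896 -0.22488842] big [ 0.50951295 -0.33079321]
```

Call:
carry_out(
  rows=[
    [[-0.005, 0.002, 0.03, 0], [-0.01, 0.005, 0.065, 0], [-0.015, 0.007, 0.1, 0], [-0.015, 0.007, 0.13, 0], [-0.015, 0.007, 0.15, 0], [-0.015, 0.007, 0.15, 0], [-0.015, 0.007, 0.15, 0]],
  ],
  grip=0.045,
)

```text
clock: 3.38
position: [0.5339, -0.2843, 0.0811]
tool_rot: [-3.14, -0.0, 1.092]
force: [0.9, 0.3, 0.7]
grip_width: 0.0452
finger_force: 0.0
```

```bash
python3 - <<'E'
from h import *
f=bot.grab_frame('wrist');o=bot.observe();print(o['clock'],o['position'],o['tool_rot'])
spots(f,['rod_shank','rod_small_eye','rod_big_eye'],1)
save(f,'w2.png')
E
```

```text
3.4333 [ 0.5346968  -0.28461519  0.08229864] [ 3.14086916e+00 -1.49233340e-04  1.09224303e+00]
rod_shank 0.87 [251.8 193.4] [ 0.5338 -0.2791  0.01  ]
rod_small_eye 0.6 [254.1 109.5] [ 0.5654 -0.2225  0.01  ]
rod_big_eye 0.88 [253.8 258.7] [ 0.5081 -0.3319  0.01  ]
```

View pics/w2.png

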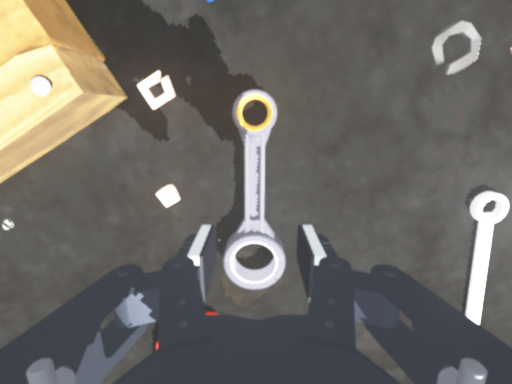

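The rod sits centred between the fingers and parallel to the tool x axis (small eye at 255,112; big eye at 256,260). I'll descend and grip it.

Call:
carry_out(
  rows=[
    [[0, 0, 0.03, 0], [0, 0, 0.06, 0], [0, 0, 0.076, 0], [0, 0, 0.076, 0], [0, 0, 0.076, 0]],
  ],
)

```text
clock: 4.0
position: [0.5345, -0.2846, 0.006]
tool_rot: [3.141, 0.0, 1.092]
force: [-0.2, -0.6, 0.1]
grip_width: 0.0449
finger_force: 0.0
```

Call:
carry_out(
  rows=[
    [[0, 0, 0, 0], [0, 0, 0, 0], [0, 0, 0, 0], [0, 0, 0, 0], [0, 0, 0, 0], [0, 0, 0, 0]],
  ],
  grip=0.005,
  grip_force=60,
)

```text
clock: 4.5
position: [0.535, -0.285, 0.0072]
tool_rot: [3.139, 0.0, 1.092]
force: [-3.3, 1.4, 13.1]
grip_width: 0.0137
finger_force: 58.9
```

Call:
carry_out(
  rows=[
    [[0, 0, -0.015, 0], [0, 0, -0.045, 0], [0, 0, -0.08, 0], [0.01, 0, -0.11, -4], [0.03, 0.001, -0.14, -9], [0.055, 0.002, -0.165, -14], [0.09, 0.004, -0.185, -19], [0.12, 0.006, -0.19, -24], [0.145, 0.007, -0.19, -29], [0.156, 0.007, -0.19, -29], [0.156, 0.007, -0.19, -29], [0.156, 0.007, -0.19, -29]],
  ],
)

```text
clock: 5.5
position: [0.612, -0.1495, 0.1955]
tool_rot: [-3.141, 0.001, 1.597]
force: [-0.5, -0.2, -2.1]
grip_width: 0.0141
finger_force: 59.9
```

```bash
python3 - <<'E'
from h import *
f=bot.grab_frame('wrist');o=bot.observe();print(o['clock'],o['position'],o['tool_rot'],o['qpos'])
H['rod_shank']=H['rod_small_eye']=H['rod_big_eye']=o['position'][2]+.004
spots(f,['piston_bore','bore_mouth','big_end_rest','rod_shank','rod_small_eye','rod_big_eye'],2)
save(f,'w3.png',1.5)
E
```

```text
5.55 [ 0.61168659 -0.15042945  0.19541037] [-3.14115714e+00  8.51382392e-04  1.59622848e+00] [ 0.44050997  0.59805349 -0.44380865  1.60513281  0.2915319   1.00493182
 -0.06805624]
piston_bore 0.57 [247.4   5.3] [0.6001 0.0119 0.045 ]
big_end_rest 0.81 [257.5 134. ] [ 0.6128 -0.1057  0.033 ]
rod_shank 0.71 [254.3 227.3] [ 0.6114 -0.1419  0.1994]
rod_shank 0.49 [250.7   5.2] [ 0.6072 -0.0373  0.1994]
```

View pics/w3.png

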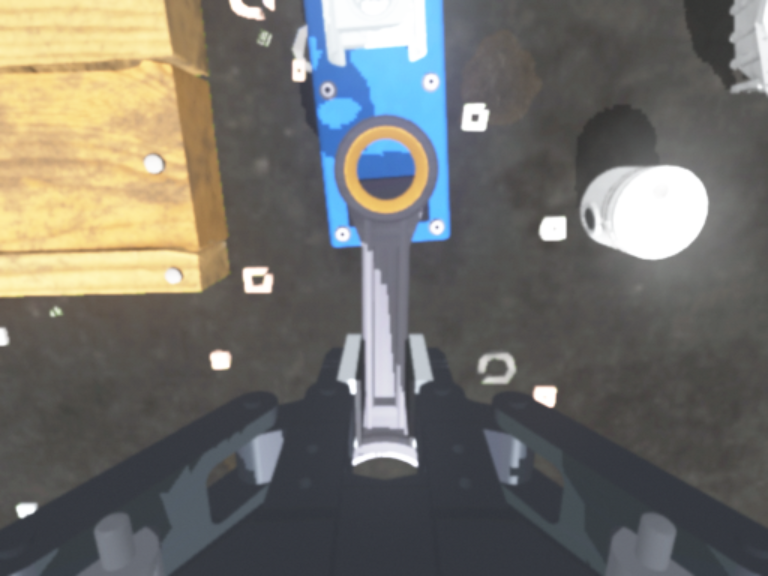

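Call:
carry_out(
  rows=[
    [[0.02, 0, -0.01, 0], [0.045, 0, -0.02, 0], [0.055, 0, -0.03, 0], [0.055, 0, -0.03, 0], [0.055, 0, -0.03, 0], [0.055, 0, -0.03, 0]],
  ],
)

```text
clock: 6.35
position: [0.6105, -0.0954, 0.2249]
tool_rot: [-3.141, 0.001, 1.597]
force: [-0.2, 0.5, -2.2]
grip_width: 0.0139
finger_force: 59.9
```

```bash
python3 - <<'E'
from h import *
f=bot.grab_frame('wrist');o=bot.observe();print(o['clock'],o['position'],o['tool_rot'])
for k in ['rod_shank','rod_small_eye','rod_big_eye']:H[k]=o['position'][2]+.003
spots(f,['piston_bore','bore_mouth','big_end_rest','rod_shank','rod_small_eye'],2)
save(f,'w4.png',1.5)
import pickle;pickle.dump((f,o),open('f4.pkl','wb'))
E
```

```text
6.4 [ 0.61043468 -0.09555607  0.22475219] [-3.14076383e+00  4.79226745e-04  1.59694211e+00]
piston_bore 0.85 [249.3  71.8] [0.6007 0.0127 0.045 ]
bore_mouth 0.75 [252.3  69.2] [0.6042 0.0123 0.068 ]
rod_shank 0.78 [255.7 226.1] [ 0.6107 -0.0876  0.2278]
```

View pics/w4.png

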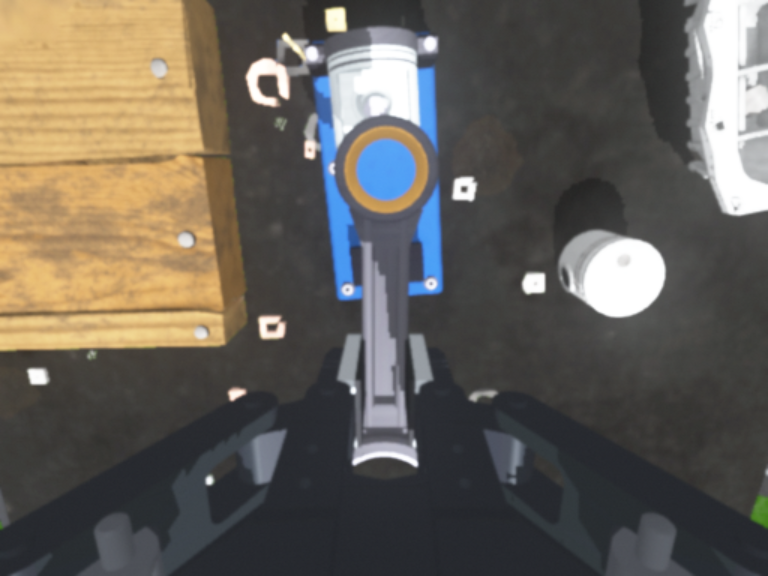

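```bash
python3 - <<'E'
from h import *
import pickle
f,o=pickle.load(open('f4.pkl','rb'))
P=lambda u,v,z:at(f,(u/1.5,v/1.5),z)
l0,l1,r0,r1=P(338,298,.012),P(315,75,.012),P(441,292,.012),P(436,70,.012)
for a,b in((l0,l1),(r0,r1)):d=b-a;print('edge yaw',np.arctan2(d[1],d[0]),a,b)
print('width',r0-l0,'front yaw',np.arctan2((r0-l0)[1],(r0-l0)[0])+np.pi/2,'mid front',(l0+r0)/2)
print('mouth',P(376,104,.068))
s=[P(347,289,.012),P(431,284,.012)];d=s[1]-s[0];print(s,np.arctan2(d[1],d[0])+np.pi/2)
print('eye top',P(386,169,o['position'][2]+.013),'eye mid z',P(386,169,o['position'][2]+.003))
# blue edges via mask
hsv=cv2.cvtColor(f['pixels'],cv2.COLOR_RGB2HSV);m=(hsv[...,0]>95)&(hsv[...,0]<125)&(hsv[...,1]>130)&(hsv[...,2]>90)
m[:, :190]=0;m[:,320:]=0
for side in(0,1):
    pts=[]
    for v in range(95,190):
        xs=np.nonzero(m[v])[0]
        if len(xs)>3: pts.append(at(f,(xs.min() if side==0 else xs.max()+1,v),.012))
    q=np.array(pts)[:,:2].astype(np.float32);L=cv2.fitLine(q,cv2.DIST_HUBER,0,.001,.001).ravel();print('fit',L,np.arctan(L[1]/L[0])%np.pi)
E
```

```text
edge yaw 1.6652282826647042 [ 0.5707 -0.1425  0.012 ] [0.5535 0.0391 0.012 ]
edge yaw 1.6563806256398745 [ 0.6627 -0.1344  0.012 ] [0.6473 0.0451 0.012 ]
width [0.092  0.0081 0.    ] front yaw 1.6586133631108382 mid front [ 0.6167  -0.13845  0.012  ]
mouth [0.6026 0.0121 0.068 ]
[array([ 0.5787, -0.1339,  0.012 ]), array([ 0.6533, -0.1272,  0.012 ])] 1.6603683382009384
eye top [ 0.6099 -0.0282  0.2378] eye mid z [ 0.6099 -0.0283  0.2278]
fit [ 0.09660255 -0.99532306  0.56211156 -0.06800631] 1.6675498
fit [ 0.10459872 -0.9945145   0.65868    -0.07314   ] 1.6755868
```

Call:
carry_out(
  rows=[
    [[-0.01, 0.002, 0.02, -2], [-0.019, 0.003, 0.05, -3.7], [-0.019, 0.003, 0.085, -3.7], [-0.019, 0.003, 0.11, -3.7], [-0.019, 0.003, 0.125, -3.7], [-0.019, 0.003, 0.125, -3.7], [-0.019, 0.003, 0.125, -3.7], [-0.019, 0.003, 0.125, -3.7]],
  ],
)

```text
clock: 7.32
position: [0.615, -0.1133, 0.1015]
tool_rot: [3.14, 0.0, 1.663]
force: [0.9, 0.4, -0.9]
grip_width: 0.0141
finger_force: 59.8
```

```bash
python3 - <<'E'
from h import *
f=bot.grab_frame('wrist');o=bot.observe();print(o['clock'],o['position'],o['tool_rot'],o['force'])
for k in ['rod_shank','rod_small_eye','rod_big_eye']:H[k]=o['position'][2]+.003
spots(f,['piston_bore','bore_mouth','big_end_rest','rod_small_eye'],1)
save(f,'w5.png',1.5)
import pickle;pickle.dump((f,o),open('f5.pkl','wb'))
b=np.array([.6022,.0122,.068]);d=R.from_euler('xyz',o['tool_rot']).as_matrix()[:,0]
print('pred mouth px',px(f,b),'pred eye top',px(f,o['position']+d*.0675+[0,0,.013]))
E
```

```text
7.3667 [ 0.61508623 -0.11333228  0.10177512] [3.13964086e+00 4.71263620e-04 1.66270135e+00] [ 0.36776566  0.55702858 -1.76766088]
piston_bore 0.69 [252.4  17. ] [0.6017 0.0111 0.045 ]
big_end_rest 0.73 [251.5 187.4] [ 0.611  -0.1038  0.033 ]
pred mouth px [253.    1.3] pred eye top [255.3 112.1]
```

View pics/w5.png

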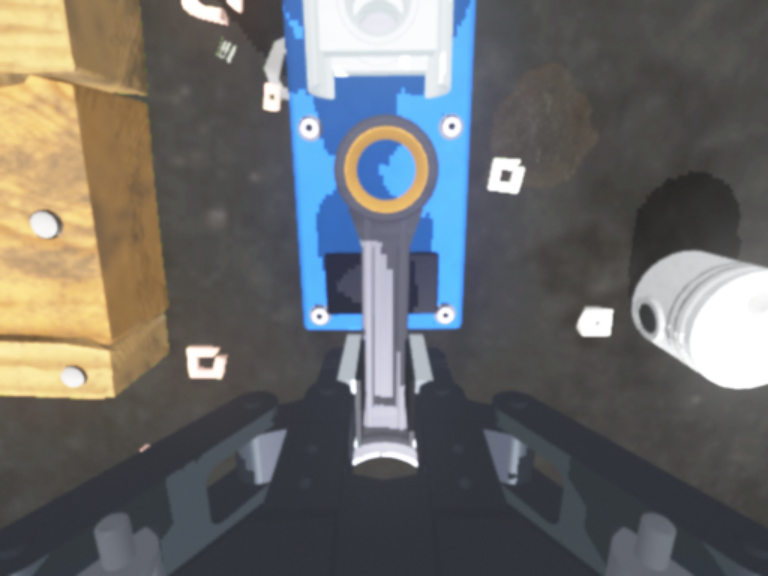

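```bash
python3 - <<'E'
from h import *
import pickle
f,o=pickle.load(open('f5.pkl','rb'));print(f['K'][0])
T=lambda p:R.from_euler('xyz',o['tool_rot']).inv().apply(p-o['position']).round(4)
P=lambda u,v,z:at(f,(u/1.5,v/1.5),z)
print('eye',T(P(386.5,169,o['position'][2]+.013)),'mouth lead-in top',T(P(378.5,9,.068)),'rest',T(P(382,283,.033)))
for n,a,b in(('sl',(309,128),(320,316)),('sr',(451,127),(446,316))):
    p,q=P(*a,.014),P(*b,.014);print(n,np.arctan2(*(p-q)[1::-1]))
E
```

```text
[276.62245109   0.         256.24069036]
eye [ 0.0672  0.0011 -0.0131] mouth lead-in top [ 0.1239 -0.0018  0.0337] rest [ 0.0089 -0.0008  0.0688]
sl 1.6761276503073088
sr 1.6784861976277172
```

Call:
carry_out(
  rows=[
    [[0, -0.002, 0.02, -0.5], [0, -0.002, 0.04, -0.5], [0, -0.002, 0.06, -0.5], [0, -0.002, 0.06, -0.5], [0, -0.002, 0.06, -0.5], [0, -0.002, 0.06, -0.5]],
  ],
)

```text
clock: 8.07
position: [0.6129, -0.1134, 0.0416]
tool_rot: [3.14, 0.0, 1.672]
force: [-0.5, -0.4, -2.4]
grip_width: 0.014
finger_force: 59.8
```

```bash
python3 - <<'E'
from h import *
f=bot.grab_frame('wrist');o=bot.observe();print(o['clock'],o['position'],o['tool_rot'],o['force'])
g=bot.grab_frame('side')
c=px(g,[.6,-.05,.045]).astype(int);print(c)
crop=cv2.resize(g['pixels'][c[1]-45:c[1]+45,c[0]-60:c[0]+60],None,fx=5,fy=5,interpolation=cv2.INTER_CUBIC)
a=cv2.resize(f['pixels'],(600,450))
save(dict(pixels=np.vstack([crop[:150+200][100:],a[:340]])),'w6.png')
E
```

```text
8.1167 [ 0.61308663 -0.11347131  0.04177696] [3.13983003e+00 4.06423709e-04 1.67147674e+00] [ 0.2628981   0.36087772 -1.78027296]
[272 194]
```

View pics/w6.png

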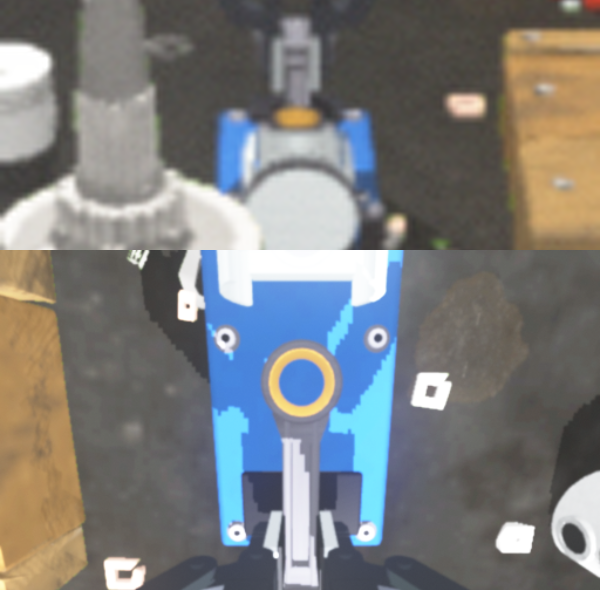

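The eye (302,382) is centred between the skirt walls (218–388). Inserting now.

Call:
carry_out(
  rows=[
    [[0.01, 0, 0, 0], [0.02, 0, 0, 0], [0.03, 0, 0, 0], [0.038, 0, 0, 0], [0.046, 0, 0, 0], [0.052, 0, 0, 0], [0.0565, 0, 0, 0], [0.0565, 0, 0, 0], [0.0565, 0, 0, 0]],
  ],
)

```text
clock: 8.92
position: [0.6067, -0.0572, 0.0403]
tool_rot: [3.142, 0.0, 1.672]
force: [0.4, 0.3, -2.1]
grip_width: 0.014
finger_force: 59.9
```

```bash
python3 - <<'E'
from h import *
f=bot.grab_frame('wrist');o=bot.observe();print(o['clock'],o['position'],o['tool_rot'],o['force'])
spots(f,['bore_mouth','piston_bore','big_end_rest'],1)
save(f,'w7.png',1.5)
import pickle;pickle.dump((f,o),open('f7.pkl','wb'))
E
```

```text
8.9667 [ 0.6066282  -0.05756988  0.04030011] [-3.14156816e+00  2.90663040e-04  1.67132753e+00] [-0.38099926  0.5137177  -1.06296132]
bore_mouth 0.58 [261.7 105.3] [0.6023 0.0128 0.068 ]
big_end_rest 0.94 [257.9 303.4] [ 0.6133 -0.1063  0.033 ]
```

View pics/w7.png

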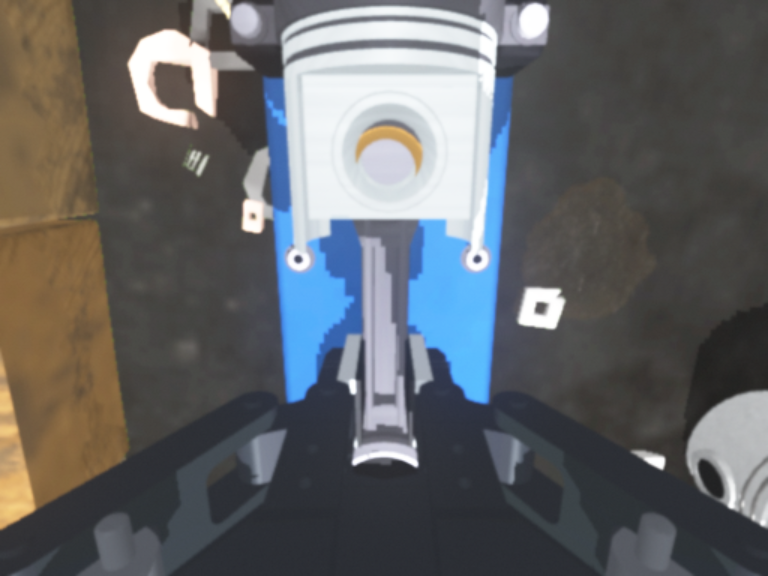

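```bash
python3 - <<'E'
from h import *
import pickle
f,o=pickle.load(open('f7.pkl','rb'))
T=lambda p:R.from_euler('xyz',o['tool_rot']).inv().apply(p-o['position']).round(4)
print('mouth in tool',T(at(f,(388.5/1.5,150.5/1.5),.068)),at(f,(388.5/1.5,150.5/1.5),.068))
rm=R.from_euler('xyz',o['tool_rot']).as_matrix()
for h in(.013,.003,-.007):print(h,px(f,o['position']+rm@np.array([.0672,.0011,-h]))*1.5)
g=f['pixels'][50:150,210:310];hs=cv2.cvtColor(g,cv2.COLOR_RGB2HSV)
c=cv2.HoughCircles(cv2.cvtColor(g,cv2.COLOR_RGB2GRAY),cv2.HOUGH_GRADIENT,1,3,param1=60,param2=12,minRadius=15,maxRadius=42)
print([((x+210)*1.5,(y+50)*1.5,r*1.5) for x,y,r in c[0][:6]])
E
```

```text
mouth in tool [ 0.0723  0.0016 -0.0277] [0.601  0.0145 0.068 ]
0.013 [386.1 170.1]
0.003 [386.1 169.8]
-0.007 [385.95 169.65]
[(np.float32(389.25), np.float32(152.25), np.float32(49.5)), (np.float32(389.25), np.float32(144.75), np.float32(55.199997)), (np.float32(384.75), np.float32(146.25), np.float32(55.5)), (np.float32(393.75), np.float32(146.25), np.float32(53.699997)), (np.float32(386.25), np.float32(135.75), np.float32(47.1)), (np.float32(392.25), np.float32(135.75), np.float32(46.65))]
```

The picture shows the lead-in ring at (388,150) and an orange bush crescent on its far side. That means the eye is about 5 mm short, so I'll move it forward.

Call:
carry_out(
  rows=[
    [[0.002, 0, 0, 0], [0.0045, 0, 0, 0], [0.0045, 0, 0, 0], [0.0045, 0, 0, 0], [0.0045, 0, 0, 0]],
  ],
)

```text
clock: 9.53
position: [0.6061, -0.0527, 0.0403]
tool_rot: [-3.142, -0.0, 1.672]
force: [1.0, -0.1, -2.1]
grip_width: 0.0145
finger_force: 60.0
```

```bash
cat > eye.py <<'E'
from h import *
f=bot.grab_frame('wrist');o=bot.observe();print(o['clock'],o['position'],o['tool_rot'],o['force'])
T=lambda p:R.from_euler('xyz',o['tool_rot']).inv().apply(p-o['position']).round(4)
def circ(f,c0=None):
    hs=cv2.cvtColor(f['pixels'],cv2.COLOR_RGB2HSV).astype(int)
    m=(hs[...,0]>8)&(hs[...,0]<28)&(hs[...,1]>110)&(hs[...,2]>60)
    m2=np.zeros_like(m);m2[60:150,215:300]=m[60:150,215:300]
    ys,xs=np.nonzero(m2);print('orange',len(xs),(xs.min(),xs.max(),ys.min(),ys.max()) if len(xs) else '')
circ(f)
for k in('bore_mouth',):
    for d in bot.spot_point(f,k)[:1]:p=d['position'];print(p,T(at(f,p,.068)))
g=cv2.cvtColor(f['pixels'],cv2.COLOR_RGB2GRAY)
print('col',g[60:150,258].tolist());
E
python3 eye.py; python3 - <<'E'
import pickle,sys;sys.path.insert(0,'.')
from h import *
f,o=pickle.load(open('f7.pkl','rb'));g=cv2.cvtColor(f['pixels'],cv2.COLOR_RGB2GRAY);print('old col',g[60:150,258].tolist())
E
```

```text
9.5833 [ 0.60613793 -0.0527025   0.04028381] [-3.14155452e+00 -9.86695888e-06  1.67163117e+00] [ 0.1983536  -0.47555367 -2.04261723]
orange 112 (np.int64(256), np.int64(279), np.int64(94), np.int64(135))
[261.0, 115.5] [ 0.0662  0.0024 -0.0277]
col [207, 210, 223, 236, 243, 245, 245, 245, 244, 243, 244, 245, 243, 238, 237, 242, 245, 246, 247, 247, 242, 231, 214, 208, 205, 204, 204, 206, 208, 206, 196, 180, 184, 202, 210, 214, 218, 220, 220, 219, 217, 217, 216, 216, 215, 216, 217, 217, 217, 218, 217, 216, 215, 214, 214, 215, 213, 213, 213, 214, 214, 215, 214, 213, 213, 212, 211, 212, 212, 212, 212, 217, 217, 202, 184, 183, 196, 212, 222, 223, 224, 224, 224, 224, 225, 228, 233, 237, 239, 240]
old col [236, 234, 240, 244, 246, 246, 247, 244, 235, 216, 206, 202, 201, 201, 200, 204, 206, 205, 198, 174, 135, 116, 117, 133, 166, 183, 173, 168, 168, 166, 163, 166, 183, 204, 213, 214, 216, 216, 216, 218, 218, 217, 217, 215, 214, 213, 214, 214, 214, 214, 213, 213, 214, 215, 214, 214, 212, 211, 212, 211, 212, 212, 213, 217, 222, 223, 222, 223, 222, 224, 223, 223, 223, 223, 227, 232, 237, 239, 240, 239, 235, 234, 238, 241, 239, 218, 157, 110, 101, 103]
```

Call:
carry_out(
  rows=[
    [[0, 0.001, 0, 0], [0, 0.001, 0.001, 0], [0, 0.001, 0.002, 0], [0, 0.001, 0.002, 0], [0, 0.001, 0.002, 0]],
  ],
)

```text
clock: 10.05
position: [0.6074, -0.0527, 0.0401]
tool_rot: [3.141, 0.001, 1.671]
force: [-13.2, 0.6, 32.9]
grip_width: 0.014
finger_force: 64.1
```

```bash
sed -i '/col/d' eye.py; cat >> eye.py <<'E'
hs=cv2.cvtColor(f['pixels'],cv2.COLOR_RGB2HSV).astype(int)
m=(hs[...,0]>8)&(hs[...,0]<28)&(hs[...,1]>90);ys,xs=np.nonzero(m[85:142,230:290]);xs+=230;ys+=85
print('hist cols',np.histogram(xs,bins=6,range=(230,290))[0],'rows',np.histogram(ys,bins=6,range=(85,142))[0])
E
python3 eye.py
```

```text
10.1 [ 0.60733513 -0.05272303  0.04006136] [3.14105272e+00 8.49769321e-04 1.67134954e+00] [-12.84484494  -0.8913874   32.81605202]
orange 48 (np.int64(236), np.int64(262), np.int64(105), np.int64(135))
[259.5, 119.1] [ 0.0648  0.0019 -0.028 ]
hist cols [46 38 20 14 10  0] rows [ 4 16 17 18 42 31]
```

Call:
carry_out(
  rows=[
    [[0, 0, -0.0015, 0], [0, 0, -0.0018, 0], [0, 0, -0.0018, 0]],
  ],
)

```text
clock: 10.4
position: [0.6073, -0.0527, 0.0402]
tool_rot: [3.141, 0.0, 1.672]
force: [-1.9, -0.2, 7.4]
grip_width: 0.0139
finger_force: 61.1
```

Call:
carry_out(
  rows=[
    [[0, 0, 0, 0], [0, 0, 0, 0], [0, 0, 0, 0], [0, 0, 0, 0], [0, 0, -0.02, 0], [0, 0, -0.05, 0], [0, 0, -0.07, 0], [0, 0, -0.07, 0], [0, 0, -0.07, 0]],
  ],
  grip=0.05,
)

```text
clock: 11.15
position: [0.6077, -0.0527, 0.1111]
tool_rot: [3.14, 0.0, 1.671]
force: [-0.0, 1.0, 0.4]
grip_width: 0.0502
finger_force: 0.0
```

```bash
python3 eye.py; python3 - <<'E'
from h import *
import pickle
f=bot.grab_frame('wrist');o=bot.observe();pickle.dump((f,o),open('f8.pkl','wb'));save(f,'w8.png',1.5)
for k in ['rod_shank','rod_small_eye','rod_big_eye']:H[k]=.043
spots(f,['bore_mouth','piston_bore','rod_shank','rod_small_eye','rod_big_eye','big_end_rest'],1)
E
```

```text
11.2 [ 0.60708446 -0.05275448  0.11001364] [3.14139871e+00 1.91296174e-04 1.67145385e+00] [-0.90059037 -0.43416617  0.02851711]
orange 0 
[254.4, 113.8] [0.066 0.    0.042]
hist cols [0 0 0 0 0 0] rows [0 0 0 0 0 0]
bore_mouth 0.74 [258.4 114.9] [0.6021 0.0126 0.068 ]
piston_bore 0.89 [257.7 112.5] [0.6016 0.0139 0.045 ]
rod_shank 0.68 [256.5 192.6] [ 0.6069 -0.0465  0.043 ]
rod_small_eye 0.96 [258.4 109. ] [0.6018 0.0164 0.043 ]
rod_big_eye 0.64 [257.2 263.6] [ 0.6138 -0.1088  0.043 ]
big_end_rest 0.97 [258.7 254.1] [ 0.6148 -0.1053  0.033 ]
```

View pics/w8.png

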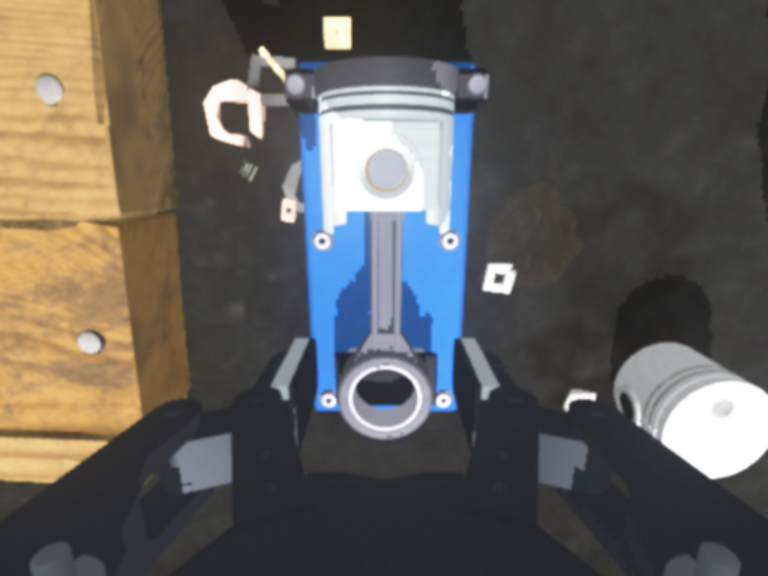

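The rod is seated: the mouth ring and eye are concentric at (387,171), and the big end is centred on the rest at (386,390). Before heading to the pin I'll check the crankshaft obstacle and the bore position.

```bash
python3 - <<'E'
from h import *
import pickle
f,o=pickle.load(open('f8.pkl','rb'));print('bore cam',at(f,(258,114),.068),'tcp px',px(f,o['position']))
a=bot.grab_frame('scene');b=bot.grab_frame('side')
print('crank base',at(a,(147,262),.01),at(b,(238,302),.01),'edges',at(b,(212,295),0.01),at(b,(267,300),.01))
def tri(u,v):
    o1,d1=ray(a,u);o2,d2=ray(b,v);A=np.stack([d1,-d2],1);t=np.linalg.lstsq(A,o2-o1,rcond=None)[0];p,q=o1+d1*t[0],o2+d2*t[1];return (p+q)/2,np.linalg.norm(p-q)
print('crank top',tri((121,170),(233,143)))
for n,u,v in(('pin',(203.1,264.1),(304.4,260.5)),('pin',(187.3,282.2),(317.9,278)),('pin',(171.9,301.7),(325.6,299.8)),('sleeve',(232.2,268.1),(329.9,245.1))):print(n,tri(u,v))
E
```

```text
bore cam [0.6018 0.0131 0.068 ] tcp px [255.  236.6]
crank base [0.6196 0.3477 0.01  ] [0.6373 0.3564 0.01  ] edges [0.694 0.342 0.01 ] [0.5796 0.3451 0.01  ]
crank top (array([0.63669433, 0.33491623, 0.33964451]), np.float64(0.0006085017322054789))
pin (array([0.50535968, 0.22842945, 0.02495856]), np.float64(0.00044844229166632907))
pin (array([0.47732191, 0.29528841, 0.0329635 ]), np.float64(0.00013966863911662127))
pin (array([0.46088287, 0.35201887, 0.02394825]), np.float64(0.008043103176794209))
sleeve (array([0.44381354, 0.17155679, 0.02947828]), np.float64(0.0033448500616172342))
```

Call:
carry_out(
  rows=[
    [[0.01, -0.003, -0.03, 0], [0.035, -0.011, -0.06, 0], [0.065, -0.022, -0.085, 0], [0.1, -0.033, -0.105, 0], [0.135, -0.045, -0.12, 0], [0.172, -0.057, -0.12, 0], [0.209, -0.07, -0.12, 0], [0.245, -0.082, -0.12, 0], [0.28, -0.094, -0.12, 0], [0.3, -0.1, -0.12, 0], [0.3, -0.1, -0.12, 0], [0.3, -0.1, -0.12, 0]],
  ],
  grip=0.045,
)

```text
clock: 12.7
position: [0.4769, 0.2369, 0.2302]
tool_rot: [3.141, -0.0, 1.674]
force: [0.7, -0.2, -0.1]
grip_width: 0.0446
finger_force: 0.0
```

```bash
cat > pin.py <<'E'
from h import *
f=bot.grab_frame('wrist');o=bot.observe();print(o['clock'],o['position'],o['tool_rot'])
T=lambda p:R.from_euler('xyz',o['tool_rot']).inv().apply(p-o['position']).round(4)
for d in bot.regions_of(f,'pin_mid')[:5]:
    m=d['region'];ys,xs=np.nonzero(m);c=f['pixels'][m].mean(0).astype(int)
    p=at(f,d['position'],.023);print(round(d['conf'],2),np.round(d['position'],1),c,p,T(p),(xs.min(),xs.max(),ys.min(),ys.max()))
spots(f,['pin_mid','sleeve_mid'],4)
E
python3 pin.py
```

```text
12.75 [0.47751105 0.23571103 0.23008371] [3.14150395e+00 2.99971380e-04 1.67211623e+00]
0.6 [255.8  73.7] [126  76  44] [0.4656 0.3461 0.023 ] [ 0.1111 -0.0007  0.2071] (np.int64(248), np.int64(263), np.int64(64), np.int64(83))
0.55 [264.1 132.5] [189 188 187] [0.4828 0.2798 0.023 ] [0.0434 0.0097 0.2071] (np.int64(256), np.int64(271), np.int64(120), np.int64(136))
0.55 [284.3 177.5] [183  36  34] [0.5152 0.2256 0.023 ] [-0.0138  0.0365  0.2071] (np.int64(274), np.int64(288), np.int64(165), np.int64(186))
pin_mid 0.83 [257.2  73.6] [0.4672 0.3464 0.023 ]
pin_mid 0.69 [280.2 173.5] [0.5092 0.2303 0.023 ]
pin_mid 0.65 [266.  126.7] [0.4843 0.287  0.023 ]
sleeve_mid 0.86 [229.8 217. ] [0.4494 0.1649 0.026 ]
```

Call:
carry_out(
  rows=[
    [[0.015, 0.003, 0.03, 0], [0.035, 0.006, 0.06, 0], [0.049, 0.0085, 0.095, 0], [0.049, 0.0085, 0.13, 0], [0.049, 0.0085, 0.14, 0], [0.049, 0.0085, 0.14, 0], [0.049, 0.0085, 0.14, 0]],
  ],
)

```text
clock: 13.48
position: [0.4816, 0.2849, 0.091]
tool_rot: [3.141, 0.0, 1.671]
force: [0.1, 0.4, 1.4]
grip_width: 0.0454
finger_force: 0.0
```

```bash
cat >> pin.py <<'E'
print('tcp px',px(f,o['position']))
R0=R.from_euler('xyz',o['tool_rot']).as_matrix()
for h in(.046,.0): print('pin circle under tcp at z',h,px(f,[*o['position'][:2],h]))
save(f,'w9.png',1.5)
E
python3 pin.py
```

```text
13.5333 [0.48201682 0.28523228 0.09183877] [ 3.13990161e+00 -6.03509346e-04  1.67040891e+00]
0.86 [284.4 266.2] [159  30  28] [0.5121 0.2276 0.023 ] [-0.0604  0.0241  0.0688] (np.int64(269), np.int64(294), np.int64(243), np.int64(288))
0.79 [237.4 119.8] [132  79  45] [0.4622 0.3448 0.023 ] [ 0.0612 -0.0139  0.0689] (np.int64(226), np.int64(253), np.int64(106), np.int64(133))
0.66 [257.  201.4] [161 161 160] [0.4829 0.2834 0.023 ] [-0.002   0.0006  0.0688] (np.int64(242), np.int64(265), np.int64(180), np.int64(218))
pin_mid 0.81 [255.5 197.1] [0.4813 0.2868 0.023 ]
pin_mid 0.7 [241.8 116. ] [0.4652 0.3478 0.023 ]
pin_mid 0.57 [283.4 263.5] [0.5109 0.2301 0.023 ]
sleeve_mid 0.89 [209.8 322.2] [0.4521 0.1663 0.026 ]
tcp px [256.1 237.1]
pin circle under tcp at z 0.046 [256.1 208.9]
pin circle under tcp at z 0.0 [256.2 191. ]
```

Call:
carry_out(
  rows=[
    [[0.001, -0.001, 0.03, 0], [0.001, -0.001, 0.055, 0], [0.001, -0.001, 0.07, 0], [0.001, -0.001, 0.07, 0], [0.001, -0.001, 0.07, 0]],
  ],
)

```text
clock: 14.1
position: [0.4801, 0.2864, 0.0208]
tool_rot: [3.141, -0.0, 1.672]
force: [-0.3, 0.5, 0.1]
grip_width: 0.0451
finger_force: 0.0
```

Call:
carry_out(
  rows=[
    [[0, 0, 0, 0], [0, 0, 0, 0], [0, 0, 0, 0], [0, 0, 0, 0], [0, 0, 0, 0], [0, 0, 0, 0], [0, 0, 0, 0]],
  ],
  grip=0.005,
  grip_force=30,
)

```text
clock: 14.68
position: [0.4807, 0.2867, 0.0215]
tool_rot: [3.14, -0.001, 1.671]
force: [-0.8, -1.7, 8.9]
grip_width: 0.017
finger_force: 29.2
```

Call:
carry_out(
  rows=[
    [[0, 0, -0.02, 0], [0, 0, -0.055, 0], [0, 0, -0.09, 0], [-0.01, 0.003, -0.12, 0], [-0.045, 0.015, -0.13, 0], [-0.082, 0.027, -0.13, 0], [-0.119, 0.039, -0.13, 0], [-0.156, 0.051, -0.13, 0], [-0.193, 0.063, -0.13, 0], [-0.23, 0.075, -0.13, 0], [-0.265, 0.086, -0.13, 0], [-0.284, 0.0925, -0.12, 0]],
  ],
)

```text
clock: 15.68
position: [0.6026, 0.008, 0.1421]
tool_rot: [3.138, 0.002, 1.667]
force: [0.7, -0.6, -0.1]
grip_width: 0.0173
finger_force: 29.5
```

Call:
carry_out(
  rows=[
    [[0, 0, 0.01, 0], [0, 0, 0.02, 0], [0, 0, 0.02, 0], [0, 0, 0.02, 0]],
  ],
)

```text
clock: 16.02
position: [0.6, 0.0144, 0.1202]
tool_rot: [-3.141, -0.001, 1.673]
force: [0.5, 0.1, 0.6]
grip_width: 0.0167
finger_force: 29.5
```

```bash
cat > m.py <<'E'
from h import *
import sys
f=bot.grab_frame('wrist');o=bot.observe();print(o['clock'],o['position'],o['tool_rot'],o['force'],o['grip_width'])
T=lambda p:R.from_euler('xyz',o['tool_rot']).inv().apply(p-o['position']).round(4)
for k in('pin_mid','bore_mouth'):
    for d in bot.regions_of(f,k)[:1] if k=='pin_mid' else []:
        ys,xs=np.nonzero(d['region']);print(k,d['conf'],xs.min(),xs.max(),ys.min(),ys.max())
    for d in bot.spot_point(f,k)[:1]:
        z={'pin_mid':o['position'][2]+.002,'bore_mouth':.068}[k];print(k,d['conf'],d['position'],T(at(f,d['position'],z)),at(f,d['position'],z))
for h in(.025,0,-.021):print('axis px at',h,px(f,o['position']+[0,0,h]))
print('bore prior px',px(f,[.6009,.0135,.068]))
save(f,sys.argv[1],1.5)
E
python3 m.py w10.png
```

```text
16.0667 [0.60033534 0.01435892 0.12059196] [ 3.14141473e+00 -4.05682627e-04  1.67333350e+00] [0.13317551 0.11352116 0.13057252] 0.01694998968700053
pin_mid 0.63 239 274 210 274
pin_mid 0.76 [256.3, 239.8] [-0.0006  0.0003 -0.002 ] [0.6007 0.0138 0.1226]
bore_mouth 0.96 [257.2, 207.3] [-0.001   0.0009  0.0526] [0.6013 0.0135 0.068 ]
axis px at 0.025 [255.6 260.6]
axis px at 0 [255.8 237.3]
axis px at -0.021 [255.9 222.7]
bore prior px [256.6 207.3]
```

View pics/w10.png

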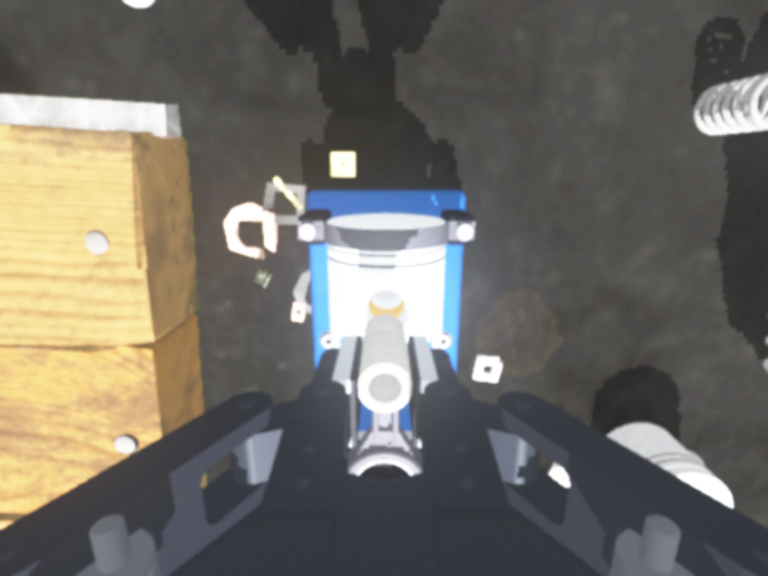

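The pin top is at (384,387), vertical and centred in the grip. The bore mouth is just ahead at (386,311), matching my earlier estimate. Making a small correction, then lowering.

Call:
carry_out(
  rows=[
    [[-0.0015, 0.0005, 0.01, 0], [-0.0015, 0.0005, 0.02, 0], [-0.0015, 0.0005, 0.025, 0], [-0.0015, 0.0005, 0.03, 0], [-0.0015, 0.0005, 0.034, 0], [-0.0015, 0.0005, 0.037, 0], [-0.0015, 0.0005, 0.04, 0], [-0.0015, 0.0005, 0.04, 0]],
  ],
)

```text
clock: 16.88
position: [0.601, 0.0124, 0.0795]
tool_rot: [-3.141, -0.001, 1.672]
force: [-0.3, 4.8, -3.7]
grip_width: 0.0171
finger_force: 29.4
```

Call:
carry_out(
  rows=[
    [[0.001, 0, 0.001, 0], [0.001, 0, 0.003, 0], [0.001, 0, 0.005, 0], [0.001, 0, 0.007, 0], [0.001, 0, 0.008, 0], [0.001, 0, 0.008, 0], [0.001, 0, 0.008, 0]],
  ],
)

```text
clock: 17.47
position: [0.601, 0.0127, 0.0719]
tool_rot: [-3.141, -0.0, 1.672]
force: [-1.0, 5.3, -2.5]
grip_width: 0.0168
finger_force: 29.5
```

Call:
carry_out(
  rows=[
    [[0.001, 0, 0, 0], [0.001, 0, 0, 0], [0.001, 0, 0, 0], [0.001, 0, 0, 0], [0.001, 0, -0.01, 0], [0.001, 0, -0.03, 0], [0.001, 0, -0.05, 0], [0.001, 0, -0.05, 0], [0.001, 0, -0.05, 0]],
  ],
  grip=0.045,
)

```text
clock: 18.22
position: [0.6016, 0.0134, 0.1237]
tool_rot: [3.139, 0.0, 1.671]
force: [0.1, -0.5, -0.3]
grip_width: 0.0454
finger_force: 0.0
```

```bash
cat > z.py <<'E'
from h import *
f=bot.grab_frame('wrist');o=bot.observe();print(o['clock'],o['position'],o['force'])
for k in('pin_mid','bore_mouth','rod_big_eye','big_end_rest'):
    for d in bot.regions_of(f,k)[:1] if k=='pin_mid' else []:
        ys,xs=np.nonzero(d['region']);print(k,d['conf'],xs.min(),xs.max(),ys.min(),ys.max())
    for d in bot.spot_point(f,k)[:1]:
        print(k,d['conf'],d['position'],at(f,d['position'],dict(pin_mid=.045,rod_big_eye=.043).get(k,H[k])))
for z in(.068,.0735,.095):print(z,'bore px',px(f,[.6011,.0133,z]),'rad px',(px(f,[.6101,.0133,z])-px(f,[.5921,.0133,z]))[0]/2)
g=cv2.cvtColor(f['pixels'],cv2.COLOR_RGB2GRAY);r,c=px(f,[.6011,.0133,.068])[::-1].astype(int)
print(g[r-25:r+60:2,c-20:c+22:3])
E
python3 z.py
```

```text
18.2667 [0.60111873 0.01333616 0.12274919] [ 0.00251421 -0.14065818 -1.13839234]
pin_mid 0.65 243 266 190 214
pin_mid 0.34 [257.8, 205.1] [0.6045 0.0052 0.045 ]
bore_mouth 0.86 [256.6, 205.6] [0.6027 0.0126 0.068 ]
rod_big_eye 0.68 [256.5, 314.1] [ 0.6147 -0.1055  0.043 ]
big_end_rest 0.74 [254.0, 307.2] [ 0.6123 -0.106   0.033 ]
0.068 bore px [254.6 204.6] rad px 11.900000000000006
0.0735 bore px [254.6 207. ] rad px 12.149999999999991
0.095 bore px [254.4 218. ] rad px 13.599999999999994
[[255 255 255 255 255 255 255 255 255 255 255 255 255 255]
 [255 255 255 255 255 255 255 255 255 255 255 255 255 255]
 [255 255 255 255 255 255 255 255 255 255 255 255 255 255]
 [255 255 255 255 255 255 255 255 255 255 255 255 255 255]
 [255 255 255 255 255 255 255 255 255 255 255 255 255 255]
 [255 255 255 255 255 255 255 255 255 255 255 255 255 255]
 [255 255 255 255 255 247 235 237 235 254 255 255 255 255]
 [255 255 255 255 246 246 254 255 251 236 254 255 255 255]
 [255 255 255 255 246 255 255 255 255 254 239 255 255 255]
 [255 255 255 240 255 255 255 254 255 255 248 254 255 255]
 [255 255 255 2
[... 1232 characters left out ...]
1 143 145 180 228 232 233 216 224 209 203 203 203]
 [196 154 140 142 179 227 232 232 215 222 205 203 203 203]
 [191 151 139 141 177 227 231 232 216 222 197 200 203 201]
 [156 138 138 140 177 228 231 233 215 222 177 177 202 201]
 [137 135 137 138 175 227 231 232 214 222 171 161 199 202]
 [134 135 134 136 172 227 230 232 213 221 168 141 178 200]
 [133 133 134 133 170 227 230 232 213 221 165 139 143 196]
 [132 131 131 132 167 226 230 233 213 221 161 137 136 170]
 [130 129 128 130 165 226 230 233 212 221 157 134 134 161]
 [128 128 128 130 164 225 230 233 212 222 156 132 131 138]
 [126 126 127 128 164 223 230 233 213 222 151 130 130 130]
 [124 125 127 132 177 224 229 233 211 222 146 130 129 128]]
```

The pin dropped and its top now looks flush. I'll confirm with a gentle push from the closed fingers.

Call:
carry_out(
  rows=[
    [[0, 0, 0, 0], [0, 0, 0, 0], [0, 0, 0.01, 0], [0, 0, 0.02, 0], [0, 0, 0.03, 0], [0, 0, 0.04, 0], [0, 0, 0.045, 0], [0, 0, 0.049, 0], [0, 0, 0.052, 0], [0, 0, 0.053, 0], [0, 0, 0.053, 0], [0, 0, 0.053, 0]],
  ],
  grip=0.0,
)

```text
clock: 19.52
position: [0.6011, 0.0136, 0.0694]
tool_rot: [3.141, -0.0, 1.672]
force: [0.1, 0.4, 0.3]
grip_width: -0.0001
finger_force: 0.0
```

Call:
carry_out(
  rows=[
    [[0, 0, 0.0015, 0], [0, 0, 0.0015, 0], [0, 0, -0.02, 0], [0, 0, -0.05, 0], [0, 0, -0.09, 0], [0, 0, -0.1, 0], [0, 0, -0.1, 0], [0, 0, -0.1, 0], [0, 0, -0.1, 0]],
  ],
)

```text
clock: 20.27
position: [0.6005, 0.0134, 0.1683]
tool_rot: [-3.141, 0.0, 1.672]
force: [0.1, -0.1, 0.1]
grip_width: -0.0003
finger_force: 0.0
```

```bash
python3 - <<'E'
from h import *
f=bot.grab_frame('wrist');o=bot.observe();print(o['position'],o['force'])
for k in('pin_mid','bore_mouth','rod_big_eye'):
    for d in bot.spot_point(f,k)[:1]:print(k,d['conf'],at(f,d['position'],dict(pin_mid=.045,rod_big_eye=.043).get(k,H[k])))
print(bot.job_done())
E
```

```text
[0.6004108  0.01349971 0.16804873] [-0.3227707  -0.33785527  0.81339947]
pin_mid 0.77 [0.6031 0.0106 0.045 ]
bore_mouth 0.68 [0.6035 0.014  0.068 ]
the job is handed in; nothing more can be done
None
```

I laid the rod in the fixture and dropped the wrist pin through both bosses; it looks flush, and closed fingers lowered to about 1.4 mm above the boss met nothing. I handed the job in at about 20 s with the arm clear, but no verdict was returned.

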